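# Torque the reactor's cover nut

### The job

Close up the small steel pressure reactor on the lab bench: first push the band clamp lever at its side over until it is fully home, so that the reactor cannot turn, then turn the torque wrench that sits on the cover nut clockwise until the nut seats and the wrench handle breaks over at its hinge. Stop there, well before the handle has folded as far as it goes, ease it back by hand until the handle is straight again without loosening the nut, and let go. Leave the glassware and the gasket ring where they are.

Things in the scene. Friction and masses are not known exactly. Their poses are not given: they have to be found in the camera images.
- reactor: bench reactor: steel vessel (flange 116 mm across, top 100 mm above the table) on a white base plate 170 x 280 x 12 mm, fixed to the table. Origin on the table under the vessel's axis; z up. The band clamp with its lever stands on the plate at the reactor's -y side.
- nut_centre (a point): point on the cover nut's vertical axis, 140 mm above the table (wrench height); axes are the reactor's. The nut tightens clockwise seen from above; it starts 0.25 to 0.65 rad short of its seat, which differs each time and cannot be seen. Until then it runs with friction of about 1 N m either way (5 N at the grip); at the seat it stops dead.
- hinge (a point): break-over hinge pin (vertical) of the wrench, 40 mm from the nut's axis, 140 mm above the table; part of the wrench head, which sits on the nut, turns with it and cannot come off. x axis from the nut along the wrench, z up. The socket round the nut is 38 mm across, its top 156 mm above the table.
- grip (a point): middle of the wrench's level round rubber grip (24 mm diameter, 90 mm long), 150 mm beyond the hinge, 140 mm up, nothing under it; x axis along the handle, outward. The hinge stays straight up to 1.5 N m (10 N sideways here), then folds clockwise under that steady load without it rising further, stops hard at 0.36 rad (54 mm here), and springs back straight when eased off.
- clamp (a joint): angle of the clamp lever about the reactor's y axis: 0 open, leaning 0.6 rad from upright to the reactor's -x side; 1.2 fully home, leaning 0.6 rad to +x, where it stops. It starts at 0 to 0.25 and stays where left; friction 0.22 N m (about 3 N at the tip).
- clamp_tip (a point): top end of the clamp lever, a round bar with a black grip 20 mm in diameter over its last 40 mm. The lever is 90 mm long; its pivot lies 36 mm above the table, 135 mm from the vessel's axis on the reactor's -y side, between two steel cheeks 46 mm apart over all, 50 mm long in x, 54 mm high.
- amber_bottle: amber bottle, 60 mm diameter, 120 mm tall, loose; origin under its centre; to be left alone
- flask: white conical flask, 84 mm across the foot, 125 mm tall, loose; origin under its centre; to be left alone
- jar: glass jar, 80 mm diameter, 110 mm tall, loose; origin under its centre; to be left alone
- gasket: flat copper ring, 70 mm outside, 10 mm thick, lying loose; origin under its centre; to be left alone

How it is judged:
On the way, in this order (a step that is already met when the one before it is completed fails the run):
1. the clamp lever is fully home (value of joint clamp above 1.1 rad), for 0.1 s.
2. the nut is seated and the wrench handle has broken over at its hinge (y of grip in the frame of hinge below -0.015 m and x of hinge in the frame of nut_centre above 0.0138 m), for 0.1 s.
3. the handle has been eased back straight while still in hand (y of grip in the frame of hinge above -0.008 m and contact force between the fingers and handle above 0.3 N), for 0.02 s.
At the end, for the whole second after the job is handed in: clamp lever home (over 1.1 rad), wrench handle straight again (grip within 8 mm of the line of the head) and still, nut still turned in to its seat (hinge pin more than 13.8 mm to the +x side of the nut's axis in the reactor's frame; the nut may not be turned back) (value of joint clamp above 1.1 rad and y of grip in the frame of hinge above -0.008 m and x of hinge in the frame of nut_centre above 0.0138 m and linear speed of handle below 0.02 m/s); the robot touches nothing.
It fails at once if the handle was forced on past the break-over towards its end stop (folded over 0.31 rad, 46 mm at the grip) (y of grip in the frame of hinge below -0.0458 m).
It fails at once if the wrench broke over while the clamp was not home (y of grip in the frame of hinge below -0.015 m and value of joint clamp below 1 rad).
It fails at once if a bystander was moved more than 20 mm (distance of any of amber_bottle, flask, jar, gasket from where it was at the start of the episode above 0.02 m).
It also fails if it takes over 72 s, if anything falls off the work surface, if the arm or the gripper's body presses on something with over 40 N, if the wrist force passes 120 N, or if a joint passes its speed limit or range.

### The arm

A 6-joint arm with a two-finger parallel gripper is mounted at the origin on the work surface. World frame = base frame: x ahead of the robot, y to its left, z up, the work surface at z = 0. Lengths are in m, angles in rad, forces in N, time in s.
With the tool pointing down it reaches from about 0.35 to 0.8 m from the base axis. Payload 7.3 kg.
Tool frame: the origin (TCP) lies at the very end of the fingers, on their centre line; the grasp point (between the pads) lies 19 mm behind it; z points along the fingers, y is the direction in which the jaws open and shut (so a half turn about z gives the same grasp; the last joint's range is limited). The gripper opens to 85 mm and grips with 20 to 120 N. Pads are 22 mm wide; open, the fingers measure 114 mm over their backs; the gripper's body (76 mm by 85 mm) begins 54 mm behind the grasp point. The pads swing forward as they close: fully open they stand 13 mm farther back than shut.
Start: joints at [1.027, 0.342, 1.524, -0, 1.275, -0.146], TCP at [0.203, 0.484, 0.231] pointing down, gripper open.
Joint ranges: [-2.53, 2.53], [-0.77, 2.02], [0.04, 2.7], [-1, 4.14], [0.28, 2.66], [-3.11, 3.11]. Speed limits (rad/s): [2.57, 2.57, 3.14, 3.14, 3.14, 3.14].

### API

Orientations are given as a unit quaternion [w, x, y, z].
In Python, from plant import env gives the robot as it stands. The module is installed in compiled form; this text tells all that it offers.
- The arm moves only by the tool arm_command, never from a script. Its argument "commands" is a list that holds one entry, the list of rows, each a list of 7 numbers: the finger opening in cm, from 0 to 8.54, then the shift along the tool's x, y, z in cm, then the turn, a rotation vector about the tool's x, y, z in degrees. In form: [[[grip, dx, dy, dz, ax, ay, az], ...]]. A call has exactly 5 rows; each row is the pose to reach, as a shift and turn from the pose commanded when the call began, along the tool's axes at that moment; what a row does not reach only later rows make up. A row lasts 1/12 s, in which the tool goes at most 41.7 mm and 7.16 degrees, less where a joint would pass 70% of its speed; a pose out of reach is approached as far as the arm can. A call with a gripper value outside its range is refused whole. The fingers move at their own pace and stop on an object; the grip force is fixed at half the most. Time passes only in rows, so rows that repeat a pose let the fingers close, or fill a call up. It gives the time, the measured TCP pose, the force and the opening at its end, in the units of the state.
- env.state(): the state, without advancing time (a new reading comes with each control period).
- env.read_camera(name): name is "side" or "top"; returns a dict with "pixels" (400x640x3 uint8, red, green, blue), "mtx" (3x3 intrinsics, pixels), "world_to_cam" (4x4, takes a point from world to camera coordinates). Camera axes: x right, y down, z forward; pixel columns grow to the right and rows downward; lengths in m; the calibration is good to about 2 mm. A picture is of the moment at which its call begins. There is no depth.
- env.finish_job(): hands the job in, once; it reports no verdict.
The state is a dict: "time": time; "joint_pos": joint angles; "dq": joint speeds; "tau": joint torques, N m; "tool_pos": TCP position; "tcp_rot": TCP orientation; "wrist_force": force on the tool from outside, world axes, zero at the start; "wrist_torque": the same for the moment, N m; "width": finger opening in m.
Only numpy, scipy, OpenCV 4.12 (cv2) and the standard library are available. Lean on these libraries where they do the work, as an engineer would, in place of code of your own. Each camera call takes 0.05 s, during which the arm holds its last target.

## Working session

There is one attempt and no reset: what is moved stays moved. The work goes in short steps, Python scripts to look and compute and a tool call to move; the robot and the scene stay as the last step left them, time stands still between calls to the robot, and variables do not carry over. Pictures are saved under pics/ and viewed, and the job is handed in when it is done.

Besides the shell and the picture viewer there is one more tool, called after "Call:" by a JSON object that holds its "fn" and its "kwargs", one argument or row to a line. arm_command: Moves the arm, as the interface text tells. Its arguments: {"type":"object","properties":{"commands":{"type":"array","items":{"type":"array","items":{"type":"array","items":{"type":"number"}}}}},"required":["commands"]}

```bash
mkdir -p pics
cat > h.py <<'E'
import numpy as np, cv2
from plant import env
def cam(name,fn=None):
    c=env.read_camera(name)
    if fn: cv2.imwrite('pics/'+fn,c['pixels'][:,:,::-1])
    return c
def ray(c,u,v):
    T=np.array(c['world_to_cam']);R=T[:3,:3];o=-R.T@T[:3,3]
    d=R.T@np.linalg.inv(np.array(c['mtx']))@np.array([u,v,1.]);return o,d/np.linalg.norm(d)
def onz(c,u,v,z):
    o,d=ray(c,u,v);return o+d*(z-o[2])/d[2]
def tri(c1,p1,c2,p2):
    o1,d1=ray(c1,*p1);o2,d2=ray(c2,*p2)
    A=np.stack([d1,-d2],1);s=np.linalg.lstsq(A,o2-o1,rcond=None)[0]
    a=o1+s[0]*d1;b=o2+s[1]*d2;return (a+b)/2,np.linalg.norm(a-b)
def proj(c,p):
    T=np.array(c['world_to_cam']);q=np.array(c['mtx'])@(T[:3,:3]@np.array(p)+T[:3,3]);return q[:2]/q[2]
E
python3 - <<'E'
from h import *
np.set_printoptions(precision=4,suppress=True)
for n in ('side','top'):
    c=cam(n,n+'0.png');print(n,ray(c,320,200));
print(env.state())
E
```

```text
side (array([ 0.2033, -0.4929,  0.6949]), array([ 0.4413,  0.5768, -0.6874]))
top (array([0.4358, 0.0534, 0.9596]), array([ 0.1849, -0.0123, -0.9827]))
{'time': 0.1, 'joint_pos': array([ 1.027 ,  0.3426,  1.5249, -0.    ,  1.2754, -0.146 ]), 'dq': array([-0.0005, -0.0007, -0.0011,  0.0008,  0.001 , -0.002 ]), 'tau': array([  0.0021, -43.4452, -24.6489,  -0.0001,   0.0048,   0.    ]), 'tool_pos': array([0.2032, 0.4837, 0.2307]), 'tcp_rot': array([-0.0002,  0.1976,  0.9803, -0.0007]), 'wrist_force': array([-0.6556, -0.1613,  0.5014]), 'wrist_torque': array([0.0121, 0.0183, 0.0011]), 'width': 0.08530643462720663}
```

View pics/side0.png

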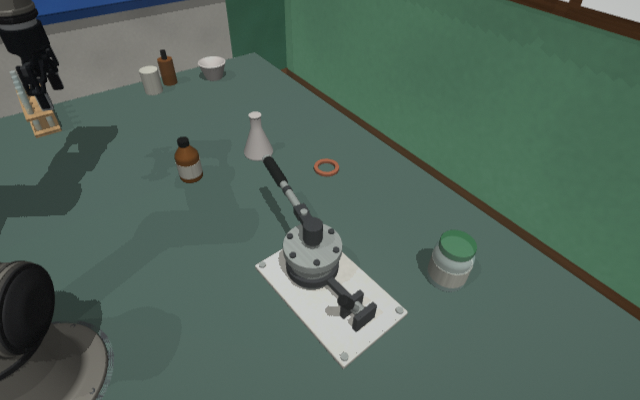

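View pics/top0.png

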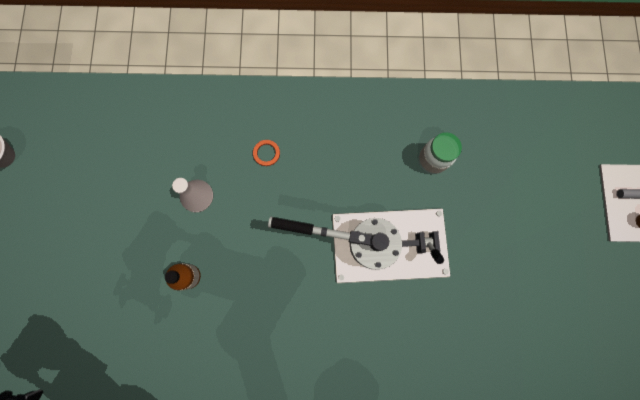

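Run:
```python
from h import *
np.set_printoptions(precision=4,suppress=True)
c=cam('top');s=cam('side')
for n,k in(('t',c),('s',s)):
    im=k['pixels']; 
    crop=im[170:310,250:470] if n=='t' else im[140:370,240:420]
    cv2.imwrite(f'pics/z{n}.png',cv2.resize(crop[:,:,::-1],None,fx=3.4 if n=='t' else 2.6,fy=3.4 if n=='t' else 2.6,interpolation=cv2.INTER_CUBIC))
for k in (c,s):
    im=k['pixels'];m=(im.min(2)>150).astype(np.uint8)
    if k is s: m[:200]=0
    else: m[:200]=0;m[:,:325]=0;m[:,470:]=0
    cs,_=cv2.findContours(m,0,2);pts=np.vstack([x for x in cs if cv2.contourArea(x)>100]);h=cv2.convexHull(pts)
    q=cv2.approxPolyDP(h,8,True)[:,0];P=np.array([onz(k,u,v,.012) for u,v in q]);print(q.tolist());print(P)
    r=cv2.minAreaRect((P[:,:2]*1000).astype(np.float32));print(r)
```

```text
[[442, 209], [449, 276], [337, 282], [333, 214]]
[[ 0.5949 -0.2663  0.012 ]
 [ 0.4292 -0.2756  0.012 ]
 [ 0.4121 -0.0018  0.012 ]
 [ 0.5788  0.0086  0.012 ]]
((503.4992370605469, -133.74563598632812), (167.0355682373047, 275.38543701171875), 3.355484962463379)
[[406, 313], [344, 366], [255, 265], [294, 228], [336, 233]]
[[ 0.5907 -0.2686  0.012 ]
 [ 0.4298 -0.2789  0.012 ]
 [ 0.4111 -0.0021  0.012 ]
 [ 0.5367  0.0387  0.012 ]
 [ 0.6068 -0.0295  0.012 ]]
((515.8717651367188, -118.17381286621094), (193.44554138183594, 310.2450256347656), 3.8537609577178955)
```

View pics/zt.png

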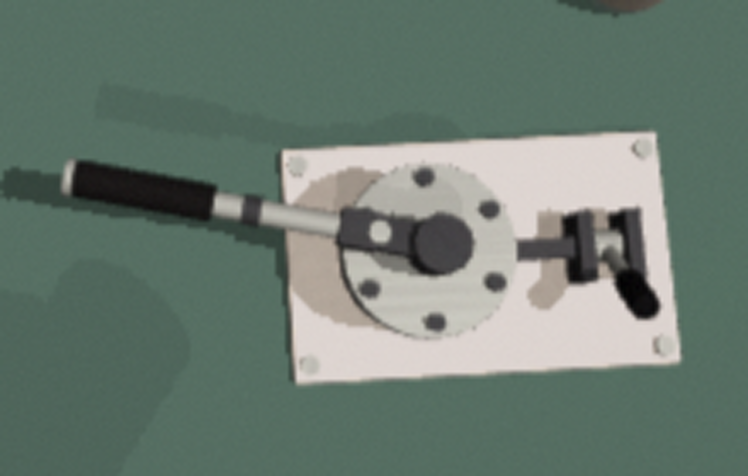

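View pics/zs.png

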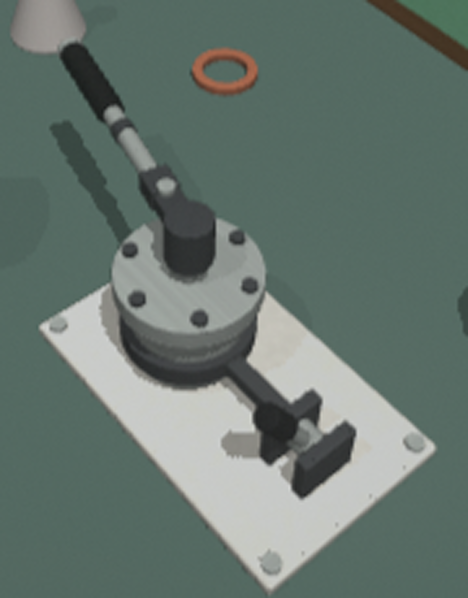

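Run:
```python
from h import *
np.set_printoptions(precision=4,suppress=True)
c=cam('top');s=cam('side')
T=lambda x,y:(250+x/3.4,170+y/3.4); S=lambda x,y:(240+x/2.6,140+y/2.6)
n=onz(c,*T(443,240),.156);n2=onz(s,*S(190,216),.156);print('nut',n,n2)
hn=onz(c,*T(380,231),.15);print('hinge',hn,onz(s,*S(166,186),.15))
g1=onz(c,*T(75,178),.14);g2=onz(c,*T(213,202),.14);print('grip',g1,g2,(g1+g2)/2)
print(onz(s,*S(70,52),.14),onz(s,*S(113,107),.14))
a=np.deg2rad(3.35);ux=np.array([np.cos(a),np.sin(a)]);uy=np.array([-np.sin(a),np.cos(a)])
ang=np.arctan2(*( (g1-n)[:2]@np.stack([ux,uy],1)));print('angle toward +x from +y reactor',ang)
print('tip',tri(c,T(643,305),s,S(266,418)))
piv=n[:2]-.135*uy;print('pivot',piv)
for th in(0,.1,.2,.25):
    f=-.6+th;p=[*(piv+ux*.09*np.sin(f)),.036+.09*np.cos(f)];print(th,p,(proj(c,p)-[250,170])*3.4,(proj(s,p)-[240,140])*2.6)
f=.6;print('home',*(piv+ux*.09*np.sin(f)),.036+.09*np.cos(f))
# bystanders
print('gasket',onz(c,266,153,.01),'flask foot',onz(c,196,197,.0),'flask top',onz(c,180,186,.125),'jar',onz(c,445,148,.11),'amber',onz(c,178,276,.12))
```

```text
nut [ 0.5018 -0.0843  0.156 ] [ 0.5021 -0.0834  0.156 ]
hinge [ 0.5075 -0.046   0.15  ] [ 0.5085 -0.0438  0.15  ]
grip [0.5397 0.1459 0.14  ] [0.5255 0.0583 0.14  ] [0.5326 0.1021 0.14  ]
[0.5389 0.1476 0.14  ] [0.5303 0.0644 0.14  ]
angle toward +x from +y reactor 0.22156704022205845
tip (array([ 0.4648, -0.2217,  0.1089]), np.float64(0.0005227329758346952))
pivot [ 0.5097 -0.219 ]
0 [np.float64(0.4589703823012288), np.float64(-0.2219966106276539), np.float64(0.11028020534187105)] [644.4154 314.3306] [259.8152 421.6353]
0.1 [np.float64(0.4666268007678984), np.float64(-0.22154844027843965), np.float64(0.11498243057013355)] [645.5183 302.1408] [269.0999 411.0593]
0.2 [np.float64(0.47471360606712587), np.float64(-0.22107507712949998), np.float64(0.11889548946025966)] [646.1628 289.2338] [278.7806 400.833 ]
0.25 [np.float64(0.4788932997278242), np.float64(-0.22083041772697667), np.float64(0.12054354415626409)] [646.309  282.5618] [283.7289 395.893 ]
home 0.5604323527647062 -0.21605750908395738 0.11028020534187105
gasket [0.7361 0.1821 0.01  ] flask foot [0.6201 0.3572 0.    ] flask top [0.6205 0.3547 0.125 ] jar [ 0.7226 -0.2471  0.11  ] amber [0.424  0.3458 0.12  ]
```

```bash
cat >> h.py <<'E'
from scipy.spatial.transform import Rotation as Ro
np.set_printoptions(precision=4,suppress=True)
def cur():
    s=env.state();q=s['tcp_rot'];return s,np.array(s['tool_pos']),Ro.from_quat([q[1],q[2],q[3],q[0]])
def goal(p,psi,tilt=0):
    s,t,R=cur();a=np.deg2rad(psi)
    G=Ro.from_matrix(np.array([[np.cos(a),np.sin(a),0],[np.sin(a),-np.cos(a),0],[0,0,-1.]]))
    d=R.inv().apply(np.array(p)-t)*100;r=(R.inv()*G).as_rotvec(degrees=True)
    x=R.as_matrix()[:,0]
    print('at',t,'psi',np.rad2deg(np.arctan2(x[1],x[0])).round(2),'F',s['wrist_force'],'w',round(s['width'],4),'t',s['time'],'j',s['joint_pos'])
    print('shift cm',d.round(2),'turn',r.round(2))
E
python3 -c "
from h import *
goal([.36,.32,.231],121)
goal([.42,.14,.231],93)"
```

```text
at [0.2033 0.4839 0.2311] psi 157.21 F [-0.4358 -0.4314 -0.8737] w 0.0853 t 0.3 j [ 1.027   0.3423  1.5244  0.      1.2754 -0.146 ]
shift cm [-20.8   -9.04   0.01] turn [-0.03  0.   36.21]
at [0.2033 0.4839 0.2311] psi 157.21 F [-0.4358 -0.4314 -0.8737] w 0.0853 t 0.3 j [ 1.027   0.3423  1.5244  0.      1.2754 -0.146 ]
shift cm [-33.3  -23.31   0.01] turn [-0.03  0.01 64.21]
```

Call:
{"fn": "arm_command", "kwargs": {
  "commands": [
    [[0,-3.7,-1.6,0,0,0,7],[0,-7.4,-3.2,0,0,0,14],[0,-11.1,-4.8,0,0,0,21],[0,-14.8,-6.4,0,0,0,28],[0,-18.5,-8,0,0,0,35]]
  ]
}}

```text
time: 0.72
tool_pos: [0.3438, 0.3372, 0.2314]
tcp_rot: [0.0, 0.486, 0.874, 0.0]
wrist_force: [1.0, 1.5, -0.6]
width: 0.0256
```

```bash
python3 -c "
from h import *
goal([.42,.14,.231],93)"
```

```text
at [0.3438 0.3372 0.2314] psi 121.9 F [ 1.0485  1.4902 -0.6156] w 0.0256 t 0.7167 j [0.6163 0.2622 1.6383 0.0001 1.2408 0.0596]
shift cm [-20.77  -3.95   0.04] turn [ 0.02 -0.01 28.9 ]
```

Call:
{"fn": "arm_command", "kwargs": {
  "commands": [
    [[0,-3.9,-0.8,0,0,0,6],[0,-7.8,-1.6,0,0,0,12],[0,-11.8,-2.4,0,0,0,18],[0,-15.7,-3.2,0,0,0,24],[0,-19.7,-4,0,0,0,29]]
  ]
}}

```text
time: 1.13
tool_pos: [0.4143, 0.1488, 0.2315]
tcp_rot: [0.0, 0.689, 0.725, 0.0]
wrist_force: [-0.0, -0.0, 0.4]
width: 0.0006
```

```bash
python3 -c "
from h import *
goal([.425,-.22,.2],93)"
```

```text
at [0.4143 0.1488 0.2315] psi 92.92 F [-0.0407 -0.0113  0.4285] w 0.0006 t 1.1333 j [0.1702 0.1858 1.7396 0.0002 1.2157 0.1192]
shift cm [-36.89  -0.81   3.14] turn [ 0.03 -0.01 -0.08]
```

Call:
{"fn": "arm_command", "kwargs": {
  "commands": [
    [[0,-4,0,0,0,0,0],[0,-8,0,0,0,0,0],[0,-12,0,0,0,0,0],[0,-16,0,0,0,0,0],[0,-20,0,0,0,0,0]]
  ]
}}

```text
time: 1.55
tool_pos: [0.4249, -0.051, 0.2315]
tcp_rot: [0.0, 0.687, 0.727, 0.0]
wrist_force: [1.6, 0.0, -0.1]
width: 0.0
```

Call:
{"fn": "arm_command", "kwargs": {
  "commands": [
    [[0,-4,-0.2,0.6,0,0,0],[0,-8,-0.4,1.2,0,0,0],[0,-12,-0.5,1.8,0,0,0],[0,-16,-0.7,2.4,0,0,0],[0,-16.9,-0.8,3,0,0,0]]
  ]
}}

```text
time: 1.97
tool_pos: [0.4268, -0.2236, 0.201]
tcp_rot: [0.001, 0.688, 0.725, -0.001]
wrist_force: [-0.2, -0.1, -0.3]
width: 0.0
```

```bash
python3 -c "
from h import *
goal([.425,-.221,.08],93);cam('side','s1.png')"
```

```text
at [ 0.4268 -0.2236  0.201 ] psi 92.98 F [-0.1508 -0.1432 -0.3298] w 0.0 t 1.9667 j [-0.641   0.2907  1.6883 -0.0015  1.1602 -0.6925]
shift cm [ 0.3  -0.17 12.1 ] turn [ 0.05  0.15 -0.02]
```

View pics/s1.png

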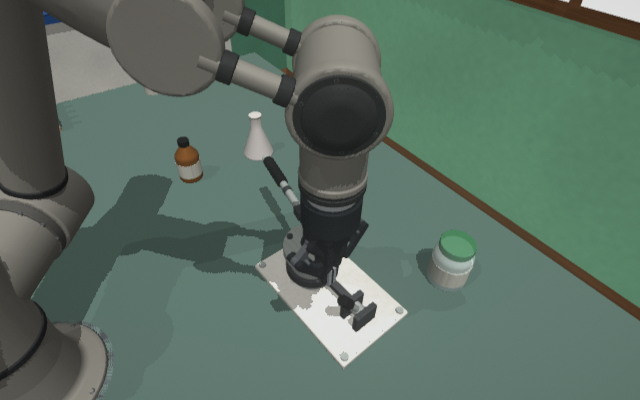

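Call:
{"fn": "arm_command", "kwargs": {
  "commands": [
    [[0,0.2,-0.5,2.5,0,0,0],[0,0.3,-0.6,5,0,0,0],[0,0.3,-0.6,7.5,0,0,0],[0,0.3,-0.6,10,0,0,0],[0,0.3,-0.6,12.1,0,0,0]]
  ]
}}

```text
time: 2.43
tool_pos: [0.4202, -0.2141, 0.079]
tcp_rot: [-0.001, 0.687, 0.727, 0.0]
wrist_force: [-0.1, 0.1, -0.3]
width: 0.0001
```

```bash
python3 -c "
from h import *
goal([.53,-.217,.08],93);cam('side','s2.png');cam('top','t2.png')"
```

```text
at [ 0.4202 -0.2141  0.079 ] psi 93.24 F [-0.1255  0.1024 -0.2768] w 0.0001 t 2.4333 j [-0.6342  0.4384  1.8659  0.0005  0.8384 -0.6911]
shift cm [-0.91 10.94 -0.1 ] turn [-0.04 -0.06  0.24]
```

View pics/s2.png

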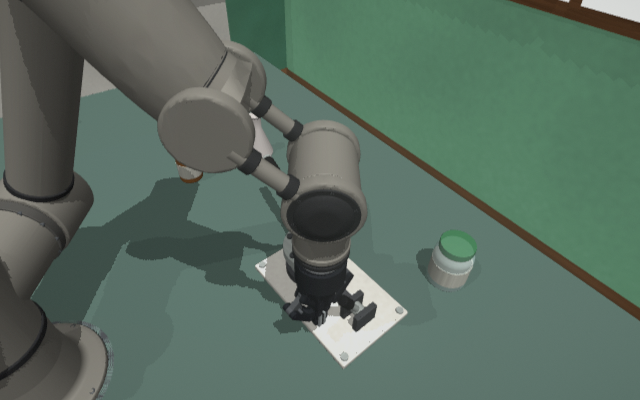

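Call:
{"fn": "arm_command", "kwargs": {
  "commands": [
    [[0,-0.7,1,0,0,0,0],[0,-0.7,2,0,0,0,0],[0,-0.6,3,0,0,0,0],[0,-0.6,4,0,0,0,0],[0,-0.5,5,0,0,0,0]]
  ]
}}

```text
time: 2.95
tool_pos: [0.4716, -0.2184, 0.0843]
tcp_rot: [0.001, 0.687, 0.727, -0.001]
wrist_force: [-16.0, 0.1, 46.5]
width: -0.0003
```

```bash
python3 -c "
from h import *
goal([.53,-.217,.08],93);cam('top','t3.png')"
```

```text
at [ 0.4716 -0.2184  0.0843] psi 93.26 F [-16.0293   0.1396  46.51  ] w -0.0003 t 2.95 j [-0.58    0.4988  1.7327 -0.0023  0.9074 -0.6355]
shift cm [-0.19  5.83  0.43] turn [0.07 0.17 0.26]
```

View pics/t3.png

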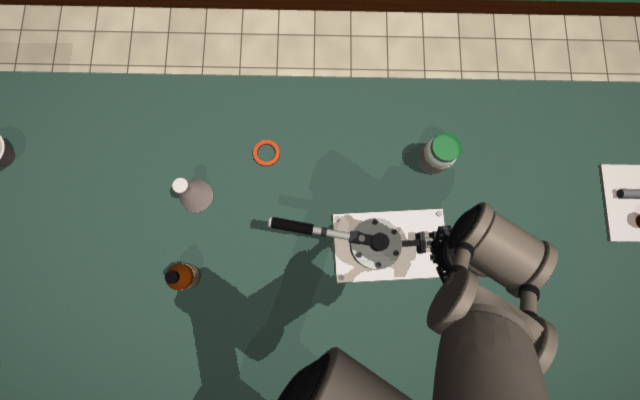

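Call:
{"fn": "arm_command", "kwargs": {
  "commands": [
    [[0,0,-0.8,0,0,0,0],[0,0,-1.6,0,0,0,0],[0,-0.2,-2,-0.8,0,0,0],[0,-0.2,-2,-1.5,0,0,0],[0,-0.2,-2,-1.5,0,0,0]]
  ]
}}

```text
time: 3.42
tool_pos: [0.4519, -0.2215, 0.0973]
tcp_rot: [0.002, 0.687, 0.726, 0.0]
wrist_force: [1.1, -1.2, 0.5]
width: -0.0002
```

```bash
python3 -c "
from h import *
goal([.53,-.217,.098],93);cam('side','s4.png')"
```

```text
at [ 0.4519 -0.2215  0.0973] psi 93.18 F [ 1.1267 -1.2451  0.456 ] w -0.0002 t 3.4167 j [-0.6083  0.455   1.7661  0.0002  0.9172 -0.664 ]
shift cm [ 0.02  7.82 -0.05] turn [0.15 0.11 0.18]
```

View pics/s4.png

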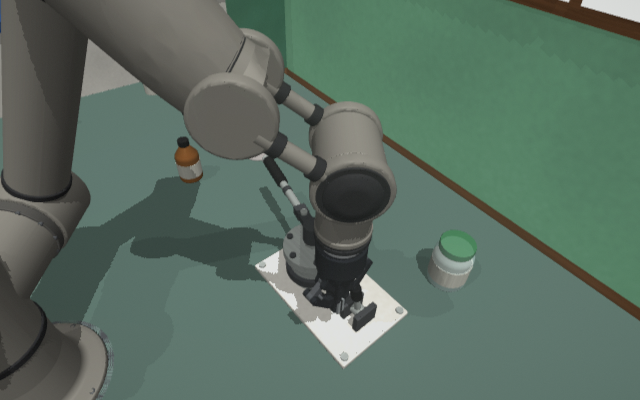

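Call:
{"fn": "arm_command", "kwargs": {
  "commands": [
    [[0,0,0.6,0,0,0,0],[0,0,1.2,0,0,0,0],[0,0,1.7,0,0,0,0],[0,0,2.2,0,0,0,0],[0,0,2.6,0,0,0,0]]
  ]
}}

```text
time: 3.88
tool_pos: [0.4771, -0.2193, 0.095]
tcp_rot: [-0.001, 0.687, 0.727, -0.0]
wrist_force: [-3.3, 0.6, 2.9]
width: -0.0001
```

Call:
{"fn": "arm_command", "kwargs": {
  "commands": [
    [[0,0,0.5,0,0,0,0],[0,0,1,0,0,0,0],[0,0,1.5,0,0,0,0],[0,0,2,0,0,0,0],[0,0,2.5,0,0,0,0]]
  ]
}}

```text
time: 4.3
tool_pos: [0.5022, -0.2179, 0.0952]
tcp_rot: [-0.0, 0.687, 0.727, 0.0]
wrist_force: [-3.4, -0.5, -0.0]
width: 0.0001
```

```bash
python3 -c "
from h import *
goal([.53,-.217,.098],93);cam('side','s5.png')"
```

```text
at [ 0.5022 -0.2179  0.0952] psi 93.21 F [-3.386  -0.476  -0.0217] w 0.0001 t 4.3 j [-0.5494  0.5266  1.6411  0.0001  0.9743 -0.6055]
shift cm [-0.07  2.78 -0.28] turn [-0.01 -0.02  0.21]
```

View pics/s5.png

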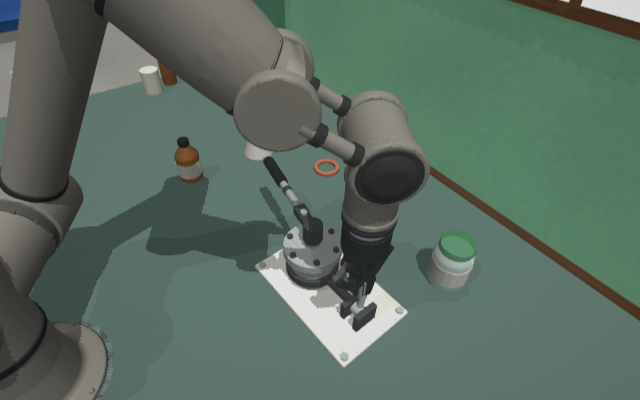

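Call:
{"fn": "arm_command", "kwargs": {
  "commands": [
    [[0,0,0.4,0,0,0,0],[0,0,0.8,0,0,0,0],[0,0,1.2,0,0,0,0],[0,0,1.5,0,0,0,0],[0,0,1.8,0,0,0,0]]
  ]
}}

```text
time: 4.77
tool_pos: [0.5201, -0.217, 0.0951]
tcp_rot: [-0.0, 0.687, 0.727, -0.0]
wrist_force: [-2.8, -0.9, -0.6]
width: -0.0001
```

Call:
{"fn": "arm_command", "kwargs": {
  "commands": [
    [[0,0,0.2,0,0,0,0],[0,0,0.4,0,0,0,0],[0,0,0.6,0,0,0,0],[0,0,0.8,0,0,0,0],[0,0,1.0,0,0,0,0]]
  ]
}}

```text
time: 5.18
tool_pos: [0.53, -0.2165, 0.0954]
tcp_rot: [0.0, 0.687, 0.727, 0.0]
wrist_force: [-3.8, -0.5, 0.6]
width: 0.0002
```

Call:
{"fn": "arm_command", "kwargs": {
  "commands": [
    [[0,0,0.2,0,0,0,0],[0,0,0.4,0,0,0,0],[0,0,0.5,0,0,0,0],[0,0,0.6,0,0,0,0],[0,0,0.7,0,0,0,0]]
  ]
}}

```text
time: 5.6
tool_pos: [0.5321, -0.2163, 0.0949]
tcp_rot: [-0.004, 0.687, 0.727, -0.003]
wrist_force: [-23.2, -4.1, 9.3]
width: -0.0002
```

```bash
python3 -c "
from h import *
goal([.53,-.217,.098],93);c=cam('side');cv2.imwrite('pics/s6.png',cv2.resize(c['pixels'][200:360,250:450,::-1],None,fx=3.5,fy=3.5))"
```

```text
at [ 0.5321 -0.2163  0.0949] psi 93.24 F [-23.2221  -4.0833   9.258 ] w -0.0002 t 5.6 j [-0.5171  0.5733  1.5531 -0.005   1.0249 -0.571 ]
shift cm [-0.06 -0.22 -0.3 ] turn [-0.6  -0.1   0.24]
```

View pics/s6.png

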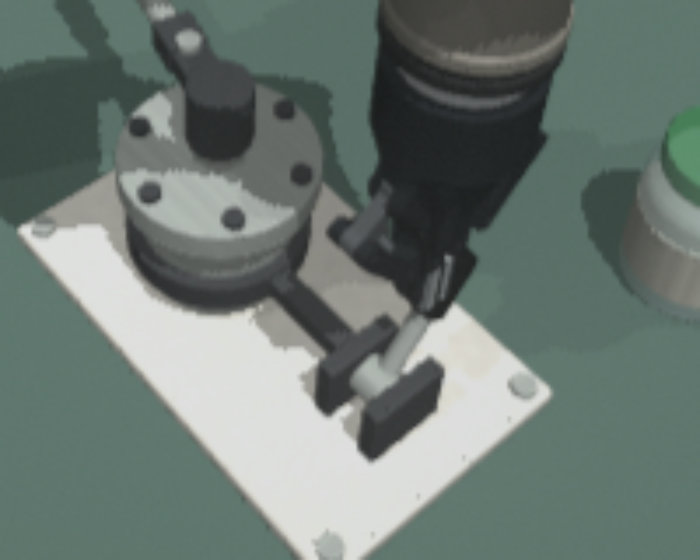

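The push force has jumped from 3 to 23 N, so the lever is at its stop. In the picture (about 405,345 in the crop) it leans away to +x. I'll back off and rise.

Call:
{"fn": "arm_command", "kwargs": {
  "commands": [
    [[0,0,-1.2,0,0,0,0],[0,0,-2.4,0,0,0,0],[0,0,-3.6,0,0,0,0],[0,0,-4,-3,0,0,0],[0,0,-4,-6,0,0,0]]
  ]
}}

```text
time: 6.07
tool_pos: [0.4959, -0.218, 0.155]
tcp_rot: [-0.001, 0.687, 0.726, 0.0]
wrist_force: [1.9, -0.6, 0.5]
width: -0.0003
```

Call:
{"fn": "arm_command", "kwargs": {
  "commands": [
    [[8.5,0,0,-4,0,0,0],[8.5,2,0,-7,0,0,0],[8.5,5,0,-8,0,0,0],[8.5,9,0,-8,0,0,0],[8.5,13,0,-8,0,0,0]]
  ]
}}

```text
time: 6.48
tool_pos: [0.4908, -0.0878, 0.237]
tcp_rot: [0.002, 0.688, 0.726, 0.002]
wrist_force: [0.9, 0.7, -1.2]
width: 0.0604
```

Run:
```python
from h import *
c=cam('top');cv2.imwrite('pics/t7.png',c['pixels'][:,:,::-1])
s=cam('side');cv2.imwrite('pics/s7.png',cv2.resize(s['pixels'][200:360,250:450,::-1],None,fx=3.5,fy=3.5))
goal([.5326,.102,.23],80.6)
```

```text
at [ 0.4899 -0.0837  0.2364] psi 93.49 F [-1.3943 -1.0225  0.3708] w 0.0746 t 6.5833 j [-0.3251  0.285   1.592   0.0025  1.2622 -0.3867]
shift cm [18.28  5.39  0.69] turn [ 0.17 -0.09 12.89]
```

View pics/t7.png

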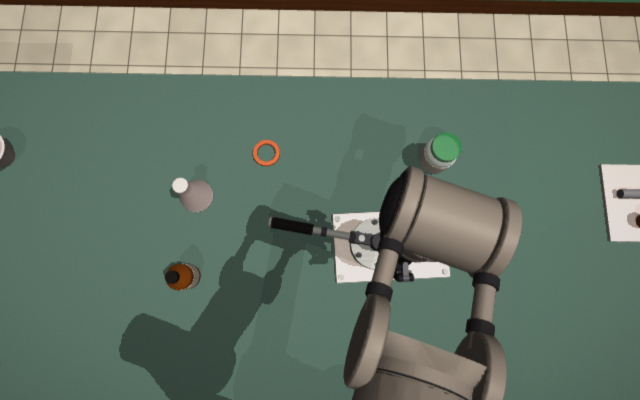

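View pics/s7.png

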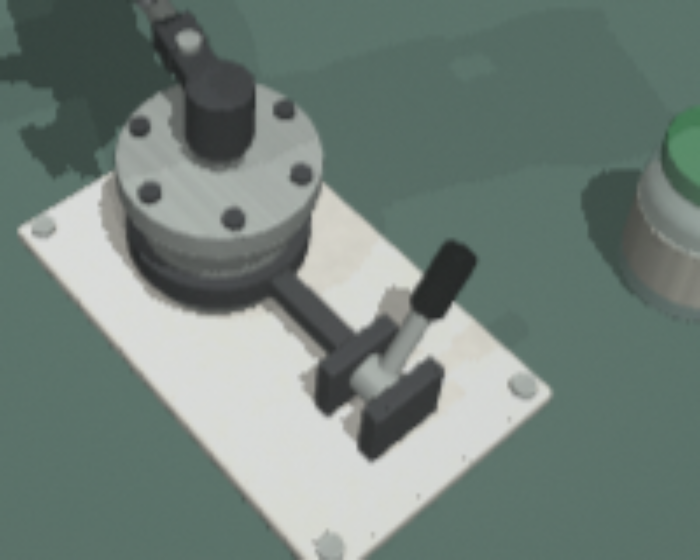

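Call:
{"fn": "arm_command", "kwargs": {
  "commands": [
    [[8.5,3.7,1.1,0.1,0,0,2.6],[8.5,7.4,2.2,0.2,0,0,5.2],[8.5,11.1,3.3,0.3,0,0,7.8],[8.5,14.7,4.3,0.5,0,0,10.4],[8.5,18.3,5.4,0.7,0,0,13]]
  ]
}}

```text
time: 7.0
tool_pos: [0.5345, 0.0989, 0.2288]
tcp_rot: [0.001, 0.766, 0.643, 0.001]
wrist_force: [0.8, -0.8, 0.3]
width: 0.0847
```

Run:
```python
from h import *
c=cam('top','t8.png');s=cam('side','s8.png')
goal([.5326,.102,.121],80.6)
print('lever home tip pred',proj(s,[.5604,-.216,.1103]),'seen ~',(250+458/3.5,200+250/3.5))
```

```text
at [0.5346 0.1019 0.2282] psi 80.41 F [-0.1832 -1.1042 -0.3409] w 0.0857 t 7.1 j [0.0462 0.3782 1.4783 0.0022 1.2827 0.2129]
shift cm [-0.05 -0.22 10.72] turn [ 0.11 -0.14 -0.19]
lever home tip pred [382.1123 271.0788] seen ~ (380.8571428571429, 271.42857142857144)
```

View pics/s8.png

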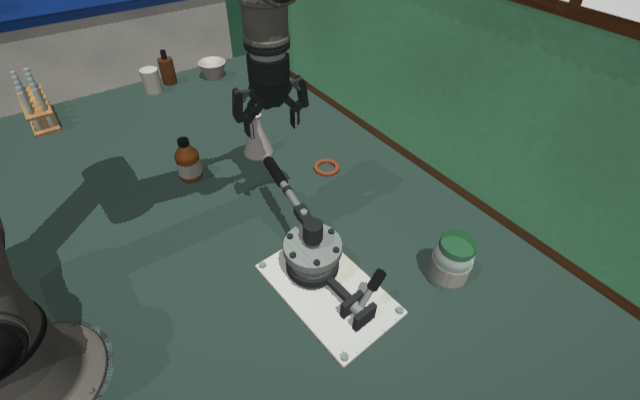

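Clamp tip at (381,271) in the side view matches the home position (predicted 382,271). Now I'll descend over the grip and close.

Call:
{"fn": "arm_command", "kwargs": {
  "commands": [
    [[8.5,0,-0.2,2.2,0,0,0],[8.5,0,-0.2,4.4,0,0,0],[8.5,0,-0.2,6.6,0,0,0],[8.5,0,-0.2,8.8,0,0,0],[8.5,0,-0.2,10.7,0,0,0]]
  ]
}}

```text
time: 7.52
tool_pos: [0.5319, 0.0968, 0.1203]
tcp_rot: [0.0, 0.765, 0.644, 0.001]
wrist_force: [-0.2, -0.5, 0.5]
width: 0.085
```

Call:
{"fn": "arm_command", "kwargs": {
  "commands": [
    [[4,0,0,0,0,0,0],[3.5,0,0,0,0,0,0],[3,0,0,0,0,0,0],[3,0,0,0,0,0,0],[3,0,0,0,0,0,0]]
  ]
}}

```text
time: 7.93
tool_pos: [0.5322, 0.0975, 0.1227]
tcp_rot: [0.001, 0.765, 0.644, 0.001]
wrist_force: [0.4, -0.8, -0.2]
width: 0.0301
```

Run:
```python
from h import *
c=cam('top','t9.png');s=cam('side')
cv2.imwrite('pics/s9.png',cv2.resize(s['pixels'][60:260,200:400,::-1],None,fx=3,fy=3))
goal([.5326,.102,.121],80.6)
```

```text
at [0.5318 0.0975 0.1223] psi 80.21 F [-0.1167  0.2167 -0.6791] w 0.0302 t 8.0333 j [0.0396 0.4801 1.6342 0.0001 1.0253 0.2104]
shift cm [ 0.45 -0.    0.13] turn [ 0.11 -0.03 -0.39]
```

View pics/s9.png

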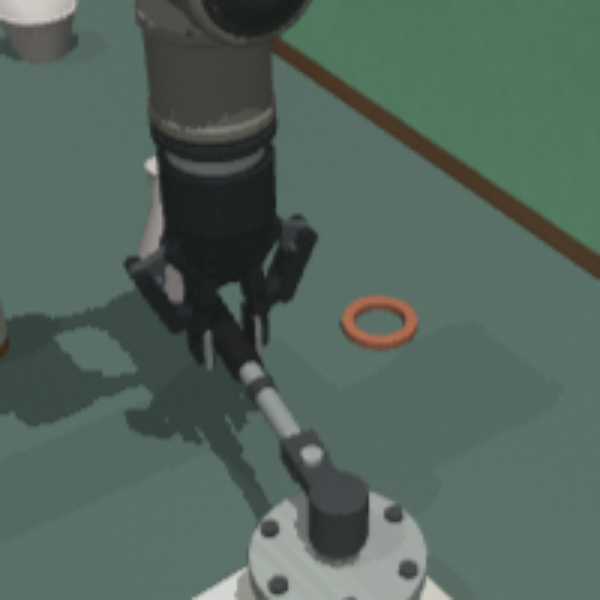

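View pics/t9.png

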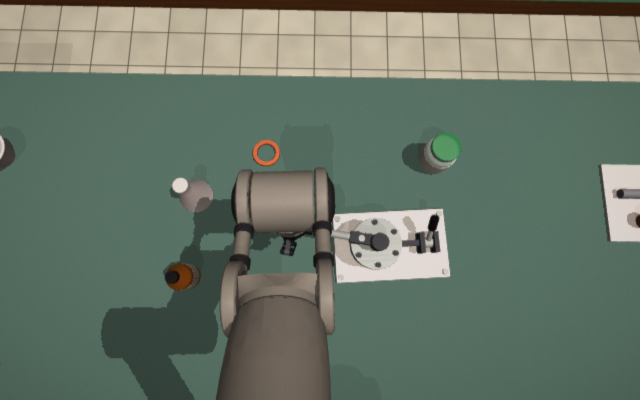

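Call:
{"fn": "arm_command", "kwargs": {
  "commands": [
    [[2,0,0,0,0,0,0],[1.5,0,0,0,0,0,0],[1.5,0,0,0,0,0,0],[1.5,0,0,0,0,0,0],[1.5,0,0,0,0,0,0]]
  ]
}}

```text
time: 8.45
tool_pos: [0.5317, 0.0976, 0.1221]
tcp_rot: [0.0, 0.765, 0.644, 0.001]
wrist_force: [-2.2, 0.0, 6.0]
width: 0.0222
```

Run:
```python
from h import *
goal([.5326,.102,.121],80.6);print(env.state()['wrist_torque'])
```

```text
at [0.5317 0.0976 0.1221] psi 80.22 F [-2.1598  0.0266  5.9878] w 0.0222 t 8.45 j [0.0397 0.4804 1.6342 0.0001 1.0254 0.2104]
shift cm [0.45 0.01 0.11] turn [ 0.09 -0.02 -0.38]
[ 0.008   0.1072 -0.0168]
```

Call:
{"fn": "arm_command", "kwargs": {
  "commands": [
    [[1.5,-0.01,0.64,0,0,0,2],[1.5,-0.04,1.28,0,0,0,4],[1.5,-0.1,1.92,0,0,0,6],[1.5,-0.18,2.56,0,0,0,8],[1.5,-0.28,3.2,0,0,0,10]]
  ]
}}

```text
time: 8.87
tool_pos: [0.5621, 0.0897, 0.1221]
tcp_rot: [-0.0, 0.818, 0.575, -0.0]
wrist_force: [-3.2, 1.6, 7.3]
width: 0.0223
```

```bash
cat >> h.py <<'E'
def look(fn=None):
    s,t,R=cur();x=R.as_matrix()[:,0];y=R.as_matrix()[:,1];F=s['wrist_force']
    print('t',s['time'],'pos',t,'psi',np.rad2deg(np.arctan2(x[1],x[0])).round(2),'Fx,Fy tool',(F@x).round(2),(F@y).round(2),'Fz',F[2].round(2),'Tz',s['wrist_torque'][2].round(3),'w',round(s['width'],4))
    N=np.array([.502,-.0838]);d=t[:2]-N;print('dist',np.linalg.norm(d),'bearing',np.rad2deg(np.arctan2(d[1],d[0])))
    if fn:
        c=env.read_camera('top');cv2.imwrite('pics/t'+fn,cv2.resize(c['pixels'][170:290,240:460,::-1],None,fx=3.4,fy=3.4,interpolation=cv2.INTER_CUBIC))
        c=env.read_camera('side');cv2.imwrite('pics/s'+fn,cv2.resize(c['pixels'][110:310,220:420,::-1],None,fx=3,fy=3,interpolation=cv2.INTER_CUBIC))
E
python3 -c "
from h import *
look('10.png')"
```

```text
t 8.8667 pos [0.5621 0.0897 0.1221] psi 70.15 Fx,Fy tool 0.4 -3.57 Fz 7.3 Tz 0.156 w 0.0223
dist 0.18360356727899882 bearing 70.88809313374752
```

View pics/s10.png

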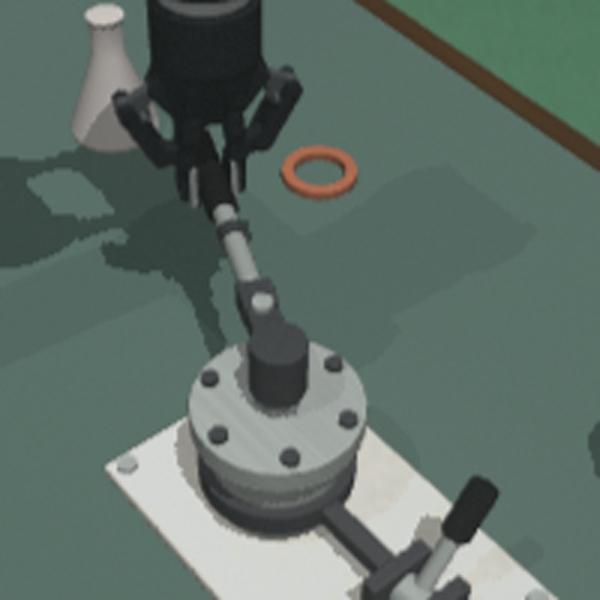

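Call:
{"fn": "arm_command", "kwargs": {
  "commands": [
    [[1.5,0,0.32,0,0,0,1],[1.5,-0.01,0.64,0,0,0,2],[1.5,-0.03,0.96,0,0,0,3],[1.5,-0.04,1.28,0,0,0,4],[1.5,-0.07,1.6,0,0,0,5]]
  ]
}}

```text
time: 9.38
tool_pos: [0.577, 0.0837, 0.1221]
tcp_rot: [-0.0, 0.842, 0.539, 0.0]
wrist_force: [-3.0, 1.6, 6.7]
width: 0.0221
```

```bash
python3 -c "
from h import *
look()"
```

```text
t 9.3833 pos [0.577  0.0837 0.1221] psi 65.21 Fx,Fy tool 0.24 -3.36 Fz 6.72 Tz 0.264 w 0.0221
dist 0.18347833464563912 bearing 65.88341999342711
```

Call:
{"fn": "arm_command", "kwargs": {
  "commands": [
    [[1.5,0,0.32,0,0,0,1],[1.5,-0.01,0.64,0,0,0,2],[1.5,-0.03,0.96,0,0,0,3],[1.5,-0.04,1.28,0,0,0,4],[1.5,-0.07,1.6,0,0,0,5]]
  ]
}}

```text
time: 9.8
tool_pos: [0.5912, 0.0764, 0.1221]
tcp_rot: [-0.0, 0.865, 0.502, 0.0]
wrist_force: [-2.2, 2.3, 7.4]
width: 0.0219
```

```bash
python3 -c "
from h import *
look()"
```

```text
t 9.8 pos [0.5912 0.0764 0.1221] psi 60.22 Fx,Fy tool 0.94 -3.05 Fz 7.4 Tz 0.283 w 0.0219
dist 0.18338186073602955 bearing 60.88026781266494
```

Call:
{"fn": "arm_command", "kwargs": {
  "commands": [
    [[1.5,0,0.32,0,0,0,1],[1.5,-0.01,0.64,0,0,0,2],[1.5,-0.03,0.96,0,0,0,3],[1.5,-0.04,1.28,0,0,0,4],[1.5,-0.07,1.6,0,0,0,5]]
  ]
}}

```text
time: 10.22
tool_pos: [0.6032, 0.069, 0.122]
tcp_rot: [-0.002, 0.886, 0.463, -0.001]
wrist_force: [-9.8, 6.5, 10.6]
width: 0.0218
```

```bash
python3 -c "
from h import *
look()"
```

```text
t 10.2167 pos [0.6032 0.069  0.122 ] psi 55.19 Fx,Fy tool -0.3 -11.8 Fz 10.57 Tz -0.12 w 0.0218
dist 0.18322453999434166 bearing 56.49181440116947
```

Call:
{"fn": "arm_command", "kwargs": {
  "commands": [
    [[1.5,0,0.3,0,0,0,1.2],[1.5,-0.02,0.6,0,0,0,2.4],[1.5,-0.03,0.9,0,0,0,3.6],[1.5,-0.05,1.2,0,0,0,4.8],[1.5,-0.08,1.5,0,0,0,6]]
  ]
}}

```text
time: 10.63
tool_pos: [0.6149, 0.0598, 0.122]
tcp_rot: [-0.002, 0.909, 0.416, -0.001]
wrist_force: [-9.0, 6.0, 9.9]
width: 0.0223
```

```bash
python3 -c "
from h import *
look('11.png')"
```

```text
t 10.6333 pos [0.6149 0.0598 0.122 ] psi 49.19 Fx,Fy tool -1.33 -10.82 Fz 9.93 Tz 0.064 w 0.0223
dist 0.18265951847370085 bearing 51.807241550322004
```

View pics/s11.png

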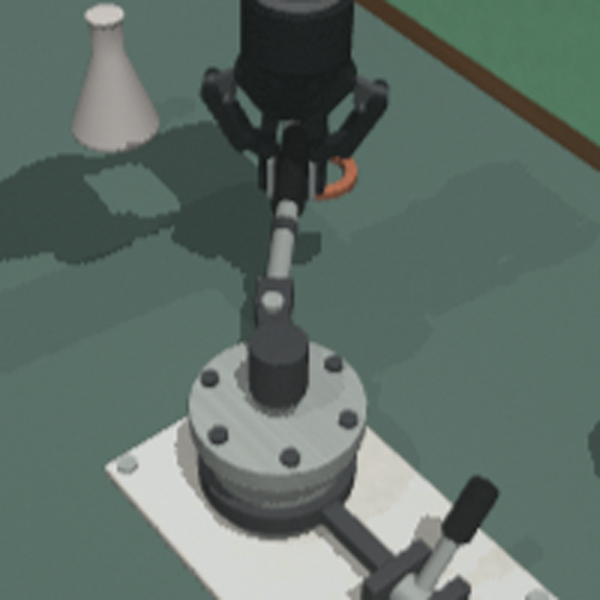

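View pics/t11.png

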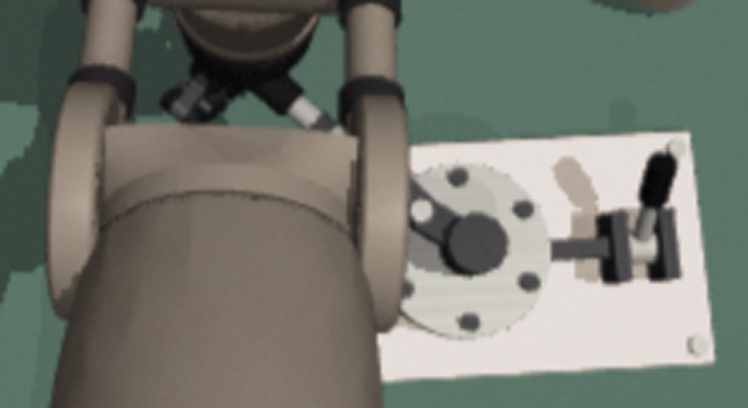

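Run:
```python
from h import *
c=cam('top');s=cam('side')
_,t,R=cur()
N=np.array([.502,-.0838])
for nm,k,uv in(('top',c,(240+423/3.4,170+210/3.4)),('side',s,(220+271/3,110+299/3))):
    h=onz(k,*uv,.15)[:2]; 
    n=onz(k,*((240+475/3.4,170+244/3.4) if nm=='top' else (220+277.5/3,110+342/3)),.156)[:2]
    d=h-n;a=np.arctan2(d[1],d[0]);hh=N+.04*d/np.linalg.norm(d)
    g=t[:2]-hh;b=np.arctan2(g[1],g[0])
    print(nm,'head',np.rad2deg(a),'len',np.linalg.norm(d),'handle',np.rad2deg(b),'fold',a-b,'fold via psi',np.rad2deg(a)-49.19,'hinge x reactor',.04*np.cos(a-np.deg2rad(3.35)))
```

```text
top head 55.63731528244874 len 0.03775619138513762 handle 50.757715932768264 fold 0.08516507483009839 fold via psi 6.447315282448741 hinge x reactor 0.024468087769752477
side head 59.99276902631847 len 0.04369587598911179 handle 49.55038708650952 fold 0.18225394660045857 fold via psi 10.802769026318472 hinge x reactor 0.021994296238759817
```

Call:
{"fn": "arm_command", "kwargs": {
  "commands": [
    [[1.5,0,0.2,0,0,0,0.8],[1.5,0,0.4,0,0,0,1.6],[1.5,-0.01,0.55,0,0,0,2.2],[1.5,-0.01,0.55,0,0,0,2.2],[1.5,-0.01,0.55,0,0,0,2.2]]
  ]
}}

```text
time: 11.25
tool_pos: [0.6189, 0.0562, 0.122]
tcp_rot: [-0.002, 0.917, 0.399, -0.001]
wrist_force: [-9.7, 6.7, 10.8]
width: 0.0223
```

Run:
```python
from h import *
look('12.png')
```

```text
t 11.25 pos [0.6189 0.0562 0.122 ] psi 47.04 Fx,Fy tool -1.7 -11.74 Fz 10.75 Tz 0.04 w 0.0223
dist 0.18241084876461763 bearing 50.12628759750203
```

View pics/s12.png

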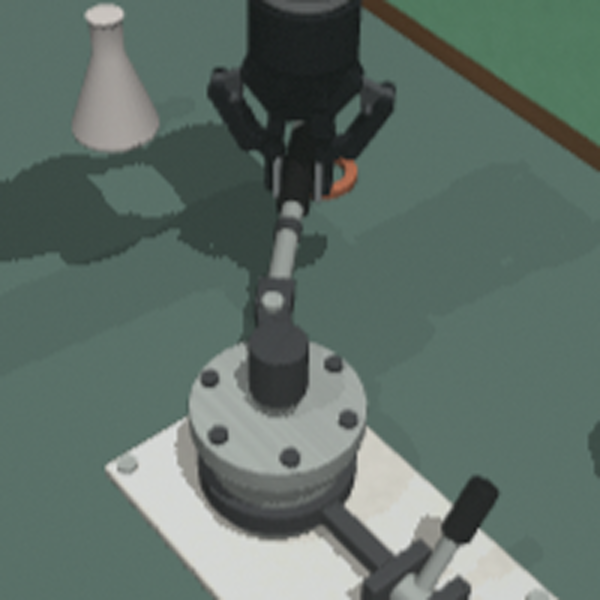

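View pics/t12.png

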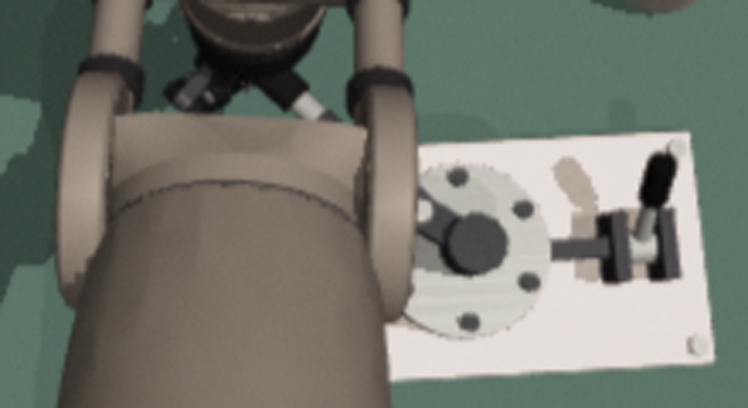

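Run:
```python
from h import *
s=cam('side')
f=lambda x,y,z:onz(s,220+x/3,110+y/3,z)[:2]
b=lambda d:np.rad2deg(np.arctan2(d[1],d[0]))
for nm,h,sh in(('s10',(262,301),(224,212)),('s12',(271,299),(291,212))):
    n=f(278,343,.156);H=f(*h,.15);S=f(*sh,.144)
    print(nm,H,'head(nut->hinge)',b(H-n),'head len',np.linalg.norm(H-n),'handle(hinge->shaft)',b(S-H),'nut->shaft',b(S-n))
```

```text
s10 [ 0.5159 -0.045 ] head(nut->hinge) 68.1121294405897 head len 0.043681750482672387 handle(hinge->shaft) 70.8757919762759 nut->shaft 70.02756702892692
s12 [ 0.5217 -0.0468] head(nut->hinge) 60.28420996067594 head len 0.04455944835891656 handle(hinge->shaft) 46.14145761723525 nut->shaft 50.668050816715215
```

Call:
{"fn": "arm_command", "kwargs": {
  "commands": [
    [[1.5,0,-0.25,0,0,0,-1],[1.5,-0.01,-0.5,0,0,0,-2],[1.5,-0.02,-0.75,0,0,0,-3],[1.5,-0.03,-1.0,0,0,0,-4],[1.5,-0.05,-1.25,0,0,0,-5]]
  ]
}}

```text
time: 11.82
tool_pos: [0.6093, 0.0644, 0.122]
tcp_rot: [-0.002, 0.898, 0.439, -0.001]
wrist_force: [-9.1, 5.6, 10.5]
width: 0.022
```

Run:
```python
from h import *
look()
```

```text
t 11.8167 pos [0.6093 0.0644 0.122 ] psi 52.1 Fx,Fy tool -1.13 -10.67 Fz 10.49 Tz -0.004 w 0.022
dist 0.18299460155722297 bearing 54.09217751829996
```

Call:
{"fn": "arm_command", "kwargs": {
  "commands": [
    [[1.5,0,-0.13,0,0,0,-0.5],[1.5,0,-0.25,0,0,0,-1],[1.5,0,-0.38,0,0,0,-1.5],[1.5,-0.01,-0.5,0,0,0,-2],[1.5,-0.01,-0.63,0,0,0,-2.5]]
  ]
}}

```text
time: 12.23
tool_pos: [0.6043, 0.0682, 0.122]
tcp_rot: [-0.002, 0.889, 0.458, -0.001]
wrist_force: [-9.7, 5.7, 10.8]
width: 0.0225
```

Run:
```python
from h import *
look('13.png')
```

```text
t 12.2333 pos [0.6043 0.0682 0.122 ] psi 54.57 Fx,Fy tool -0.98 -11.27 Fz 10.83 Tz -0.068 w 0.0225
dist 0.18319285053488282 bearing 56.05697919751969
```

View pics/s13.png

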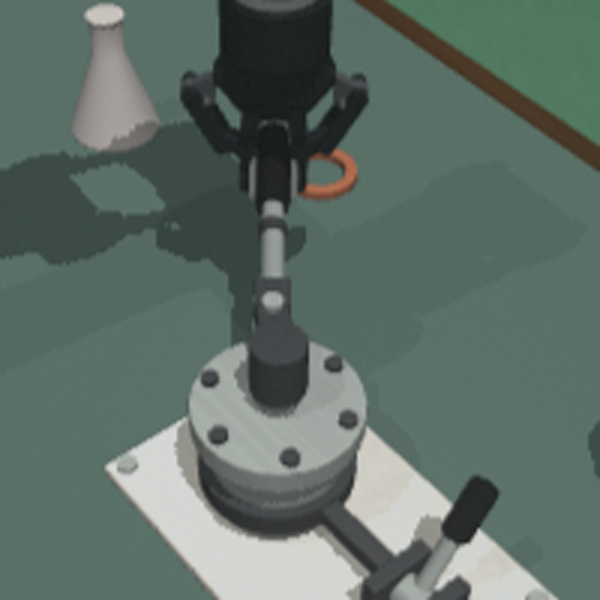

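Call:
{"fn": "arm_command", "kwargs": {
  "commands": [
    [[1.5,0,-0.1,0,0,0,-0.4],[1.5,0,-0.2,0,0,0,-0.8],[1.5,0,-0.3,0,0,0,-1.2],[1.5,0,-0.4,0,0,0,-1.6],[1.5,0,-0.5,0,0,0,-2]]
  ]
}}

```text
time: 12.75
tool_pos: [0.6002, 0.071, 0.122]
tcp_rot: [-0.002, 0.881, 0.474, -0.001]
wrist_force: [-9.9, 5.4, 10.6]
width: 0.0221
```

Run:
```python
from h import *
look()
```

```text
t 12.75 pos [0.6002 0.071  0.122 ] psi 56.56 Fx,Fy tool -0.9 -11.29 Fz 10.59 Tz -0.084 w 0.0221
dist 0.18328984397024453 bearing 57.60457744805359
```

Call:
{"fn": "arm_command", "kwargs": {
  "commands": [
    [[1.5,0,-0.05,0,0,0,-0.2],[1.5,0,-0.1,0,0,0,-0.4],[1.5,0,-0.15,0,0,0,-0.6],[1.5,0,-0.2,0,0,0,-0.8],[1.5,0,-0.25,0,0,0,-1]]
  ]
}}

```text
time: 13.17
tool_pos: [0.5981, 0.0723, 0.122]
tcp_rot: [-0.002, 0.877, 0.481, -0.001]
wrist_force: [-8.8, 5.3, 9.8]
width: 0.0221
```

Run:
```python
from h import *
look()
```

```text
t 13.1667 pos [0.5981 0.0723 0.122 ] psi 57.55 Fx,Fy tool -0.28 -10.28 Fz 9.78 Tz -0.076 w 0.0221
dist 0.18332758103541538 bearing 58.378498808724814
```

Call:
{"fn": "arm_command", "kwargs": {
  "commands": [
    [[1.5,0,-0.05,0,0,0,-0.2],[1.5,0,-0.1,0,0,0,-0.4],[1.5,0,-0.15,0,0,0,-0.6],[1.5,0,-0.2,0,0,0,-0.8],[1.5,0,-0.25,0,0,0,-1]]
  ]
}}

```text
time: 13.58
tool_pos: [0.596, 0.0736, 0.122]
tcp_rot: [-0.002, 0.872, 0.489, -0.001]
wrist_force: [-9.5, 5.5, 10.3]
width: 0.022
```

Run:
```python
from h import *
look('14.png')
```

```text
t 13.5833 pos [0.596  0.0736 0.122 ] psi 58.55 Fx,Fy tool -0.3 -11.0 Fz 10.32 Tz -0.067 w 0.022
dist 0.18335735862819846 bearing 59.15684370318797
```

View pics/s14.png

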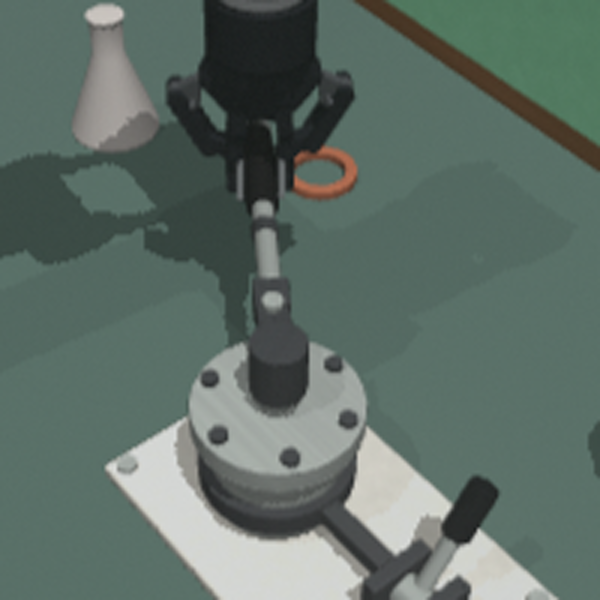

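Call:
{"fn": "arm_command", "kwargs": {
  "commands": [
    [[1.5,0,-0.05,0,0,0,-0.2],[1.5,0,-0.1,0,0,0,-0.4],[1.5,0,-0.15,0,0,0,-0.6],[1.5,0,-0.2,0,0,0,-0.8],[1.5,0,-0.25,0,0,0,-1]]
  ]
}}

```text
time: 14.1
tool_pos: [0.5938, 0.075, 0.122]
tcp_rot: [-0.002, 0.868, 0.497, -0.001]
wrist_force: [-10.1, 6.0, 9.7]
width: 0.0224
```

Run:
```python
from h import *
look()
```

```text
t 14.1 pos [0.5938 0.075  0.122 ] psi 59.55 Fx,Fy tool 0.05 -11.82 Fz 9.7 Tz -0.107 w 0.0224
dist 0.1834078010699587 bearing 59.949330377056064
```

Call:
{"fn": "arm_command", "kwargs": {
  "commands": [
    [[1.5,0,-0.04,0,0,0,-0.15],[1.5,0,-0.08,0,0,0,-0.3],[1.5,0,-0.12,0,0,0,-0.45],[1.5,0,-0.16,0,0,0,-0.6],[1.5,0,-0.2,0,0,0,-0.8]]
  ]
}}

```text
time: 14.52
tool_pos: [0.5923, 0.0758, 0.122]
tcp_rot: [-0.002, 0.865, 0.503, -0.001]
wrist_force: [-9.2, 4.1, 9.7]
width: 0.0222
```

Run:
```python
from h import *
look('15.png')
```

```text
t 14.5167 pos [0.5923 0.0758 0.122 ] psi 60.34 Fx,Fy tool -0.98 -10.1 Fz 9.67 Tz -0.14 w 0.0222
dist 0.183407632938601 bearing 60.49233706815234
```

View pics/s15.png

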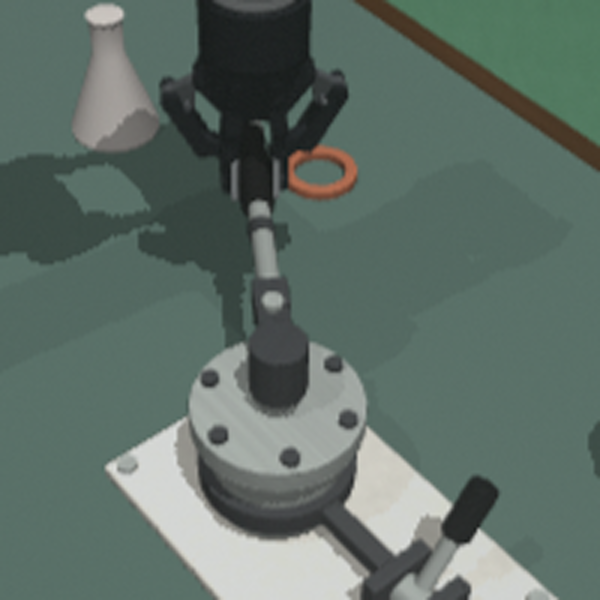

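Handle is in line with the head and the head hasn't moved: the hinge is still at (271,299) in the crop. Releasing.

Call:
{"fn": "arm_command", "kwargs": {
  "commands": [
    [[2.6,0,0,0,0,0,0],[3,0,0,0,0,0,0],[3.5,0,0,0,0,0,0],[4.5,0,0,0,0,0,0],[5,0,0,0,0,0,0]]
  ]
}}

```text
time: 15.03
tool_pos: [0.5944, 0.0742, 0.1211]
tcp_rot: [0.0, 0.865, 0.502, 0.0]
wrist_force: [-0.3, 0.5, -0.3]
width: 0.0501
```

Run:
```python
from h import *
look('16.png')
```

```text
t 15.0333 pos [0.5944 0.0742 0.1211] psi 60.3 Fx,Fy tool 0.25 -0.49 Fz -0.34 Tz 0.056 w 0.0501
dist 0.1830285391171573 bearing 59.67255558597059
```

View pics/s16.png

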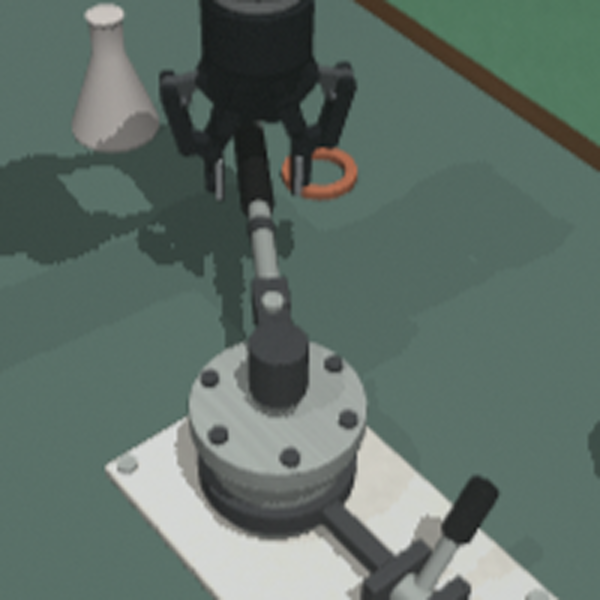

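Released, and the handle stays straight and still. Next I'll open wider, rise clear and move toward the robot for a clean view.

Call:
{"fn": "arm_command", "kwargs": {
  "commands": [
    [[5.5,0,0,-2,0,0,0],[6,0,0,-4,0,0,0],[6,0,0,-6,0,0,0],[6,0,0,-8,0,0,0],[6,0,0,-11,0,0,0]]
  ]
}}

```text
time: 15.55
tool_pos: [0.5933, 0.0743, 0.2304]
tcp_rot: [-0.001, 0.865, 0.502, -0.002]
wrist_force: [0.7, -0.0, -0.3]
width: 0.0599
```

Call:
{"fn": "arm_command", "kwargs": {
  "commands": [
    [[6,0.5,-3.5,0,0,0,0],[6,1,-7,0,0,0,0],[6,1.5,-10.5,0,0,0,0],[6,2,-14,0,0,0,0],[6,2,-17,0,0,0,0]]
  ]
}}

```text
time: 15.97
tool_pos: [0.4549, 0.1772, 0.2313]
tcp_rot: [-0.0, 0.865, 0.502, 0.0]
wrist_force: [-0.3, 0.9, 1.3]
width: 0.06
```

Run:
```python
from h import *
look('17.png')
cam('top','tt17.png')
```

```text
t 15.9667 pos [0.4549 0.1772 0.2313] psi 60.32 Fx,Fy tool 0.65 -0.76 Fz 1.3 Tz -0.02 w 0.06
dist 0.26518815581766275 bearing 100.23827506863186
```

View pics/tt17.png

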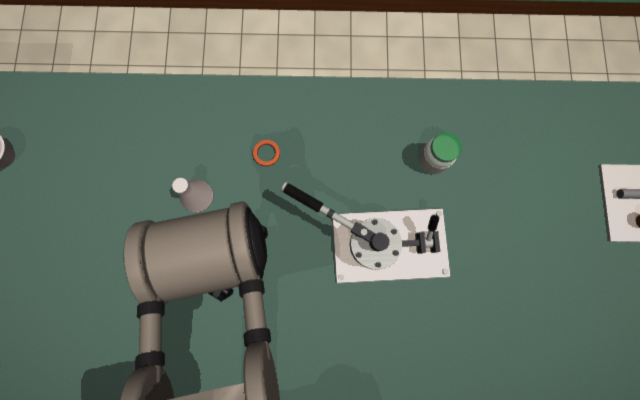

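View pics/s17.png

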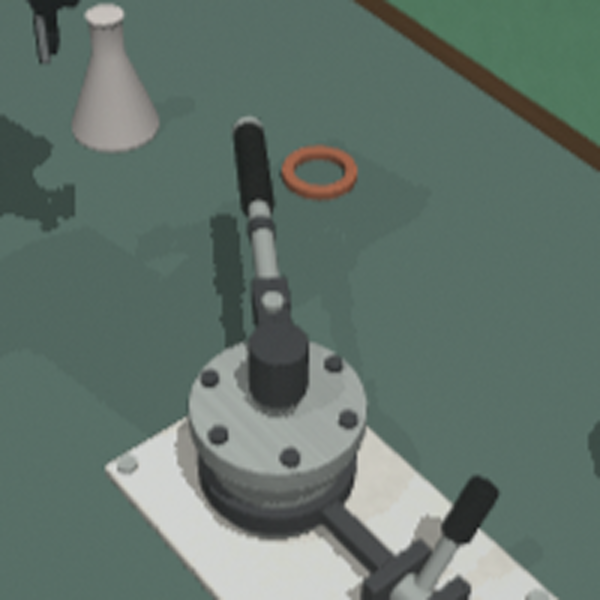

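Run:
```python
from h import *
c=cam('top');b=lambda d:np.rad2deg(np.arctan2(d[1],d[0]))
n=onz(c,380,241.5,.156);h=onz(c,361,230.5,.15);g=onz(c,286,188,.14)
print('head',b(h-n),'handle',b(g-h),'overall',b(g-n),'hinge x',.04*np.cos(np.deg2rad(b(g-n)-3.35)))
env.finish_job();print(env.state()['time'])
```

```text
head 59.10076422293511 handle 60.33369749537491 overall 60.092454666003725 hinge x 0.021936134242384955
the job is handed in; nothing more can be done
the job is handed in; nothing more can be done
```

I carried out both steps and handed the job in at about 16 s; no verdict is reported. One early push on the clamp lever went wrong and may count against the run (see the first bullet).

**What I did**
- **Clamp lever:** My first push was too low. The wrist force reached about 46 N upward and 16 N sideways when the lever tip caught under part of the gripper. I backed off, raised the tool about 15 mm and pushed the lever over at about 3 N. It met its stop, where the force jumped to 23 N. In the side view its tip sat within about 1 px of the computed home position.
- **Nut and break-over:** I gripped the handle and turned it about 20° clockwise, until the force rose from about 3 N to about 11 N and stayed there. I then folded the handle by roughly 0.2 rad (about 27 mm at the grip).
- **Easing back:** I eased the handle back in small steps until it was in line with the head, and the hinge pin did not move in the images. Then I let go and withdrew.

**Last checks**
- **Wrench:** The head lies at 59.1° and the handle at 60.3°, so it is straight to within measurement error. The hinge pin is about 22 mm to the +x side of the nut's axis; the limit is 13.8 mm.
- **Surroundings:** The lever still looks home. The flask, jar and gasket are where they were. The amber bottle was hidden by the arm in the last top view, but was in place when last seen. The robot was touching nothing.

**What disagreed**
- **46 N force:** If the gripper's body took that load rather than the fingers, it would break the 40 N limit. I could not tell which part touched.
- **Fold angle:** My estimates at the deepest point ranged from about 0.14 to 0.29 rad. The arm's travel gives about 0.2 rad; the limit is 0.31 rad.

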